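# Hold a test fixture's sprung cover just under balance

### The arm

A 6-joint arm with a two-finger parallel gripper is mounted at the origin on the work surface. World frame = base frame: x ahead of the robot, y to its left, z up, the work surface at z = 0. Lengths are in m, angles in rad, forces in N, time in s.
With the tool pointing down it reaches from about 0.35 to 0.725 m from the base axis. Payload 4.3 kg.
Tool frame: the origin (TCP) lies between the finger pads, 19 mm behind the fingertips; this is the grasp point; z points along the fingers, y is the line along which they close (so a half turn about z gives the same grasp; the last joint's range is limited). The gripper opens to 85 mm and grips with 20 to 120 N. Pads are 22 mm wide; open, the fingers measure 114 mm over their backs; the gripper's body (76 mm by 85 mm) begins 54 mm behind the grasp point. The pads swing forward as they close: fully open they stand 13 mm farther back than shut.
Start: joints at [1.172, 0.377, 0.081, 1.274, 0, 1.46], TCP at [0.164, 0.551, 0.25] pointing down, gripper open.
Joint ranges: [-2.72, 2.72], [-0.84, 1.66], [-1.02, 1.22], [-1.77, 2.12], [-1.37, 1.28], [-3.14, 3.14]. Speed limits (rad/s): [2.57, 2.57, 3.14, 3.14, 3.14, 3.14].

### API

Orientations are given as [roll, pitch, yaw] about the fixed x, y, z axes, in that order (R = Rz(yaw) Ry(pitch) Rx(roll)).
In Python, from workcell import env, imaging, workorder gives the robot as it stands. The module is installed in compiled form; this text tells all that it offers.
- The arm moves only by the tool play_rows, never from a script. Its argument "plan" is a list of rows, each a list of 3 entries, a list of its own where there are three numbers: the opening, from 0 (shut) to 1 (fully open), then the shift along the tool's x, y, z in mm, then the turn about the tool's z in rad. A call has 1 to 10 rows; each row shifts and turns the commanded pose from where the row before left it, along the tool's axes as they then stand; what a row does not reach is not made up. A row lasts 1/8 s, in which the tool goes at most 62.5 mm and 10.7 degrees, less where a joint would pass 70% of its speed; a pose out of reach is approached as far as the arm can. A call with a gripper value outside its range is refused whole. The fingers move at their own pace and stop on an object; "force" is the grip in N (left out, the last holds). Time passes only in rows, so rows that do not move let the fingers close. It gives the time, the measured TCP pose, the force, the opening and the grip force at its end, in the units of the state.
- env.get_state(): the state, without advancing time (a new reading comes with each control period).
- imaging.grab_frame(name): name is "side" or "top" or "wrist"; returns the picture (480x640x3 uint8, blue, green, red); there is no depth.
- imaging.camera_model(name): a dict with "K" (3x3 intrinsics, pixels), "k1" (the pictures are not rectified: a ray, as slopes to the right and down, at radius r is drawn at 1 + k1 r^2 times it, then the intrinsics apply), "extrinsics" (4x4, takes a point from camera to world coordinates). Camera axes: x right, y down, z forward; pixel columns grow to the right and rows downward; lengths in m; the calibration is good to about 2 mm. A picture is of the moment at which its call begins: read the wrist's pose just before it. camera_model takes no time and is no camera call; for the wrist camera it gives the pose at the moment of the call.
- workorder.job_done(): hands the job in; it is judged then, once.
The state is a dict: "clock": time; "joints": joint angles; "dq": joint speeds; "joint_efforts": joint torques, N m; "tool_pos": TCP position; "eef_rot": TCP orientation; "force": force on the tool from outside, world axes, zero at the start; "ft_torque": the same for the moment, N m; "opening": opening from 0.0 (shut) to 1.0 (fully open); "grasp_force": force on a finger pad.
Only numpy, scipy, OpenCV 4.12 (cv2) and the standard library are available. Lean on these libraries where they do the work, as an engineer would, in place of code of your own. Each camera call takes 0.05 s, during which the arm holds its last target. There are 200 camera calls.

### The job

Open the test fixture that has the assembled circuit board in its nest (the other holds a bare board): raise its sprung cover by the bar handle until it is past the balance point where the spring takes over, keeping hold so that it never flies open against its stop. Then ease it back to just below the balance point (within ten degrees or so) and finish there, still holding the handle with the cover at rest, so that the board can be reached. Leave the other cover shut, and leave the boards and the things around the fixtures where they are.

Things in the scene. Friction and masses are not known exactly. Their poses are not given: they have to be found in the camera images.
- left_fixture: the left test fixture (+y is left), a fixed grey box 170 x 170 mm, like the other, turned up to 0.25 rad. Origin: centre of its underside; x axis from its front (handle side, towards the robot) to its back (hinge). On top an open nest, 146 mm square, 18 mm deep, floor 60 mm above the table, seen from above through the 112 mm square open window in the shut cover (an aluminium frame)
- left_cover (a joint): opening angle of the left cover, rad: 0 = shut, level; grows as the front rises about the hinge at the back; hard stop at 1.6. 0.8 kg; a torsion spring balances it at 1.0 rad (57 degrees): below, it falls shut by itself; above, the spring throws it open to the stop; no hinge friction. Force at the handle: 1.5 N up when shut, under 0.8 N within 0.2 rad of balance
- left_handle (a point): middle of the left cover's handle: a round steel bar 12 mm thick, 100 mm free length, along the fixture's y axis, in the cover's plane, 39 mm clear of its front edge, 86 mm above the table when shut, moving on a circle 215 mm about the hinge. It can turn between the finger pads: pinched from above (closing along the fixture's x) it can be carried through the swing with the tool pointing down
- left_hinge (a point): middle of the left cover's hinge axis, 85 mm behind the fixture's origin along its x axis and 86 mm above the table; the axis runs along the fixture's y axis
- left_nest (a point): centre of the floor of the left fixture's nest
- right_fixture: the right test fixture (+y is left), a fixed grey box 170 x 170 mm, like the other, turned up to 0.25 rad. Origin: centre of its underside; x axis from its front (handle side, towards the robot) to its back (hinge). On top an open nest, 146 mm square, 18 mm deep, floor 60 mm above the table, seen from above through the 112 mm square open window in the shut cover (an aluminium frame)
- right_cover (a joint): opening angle of the right cover, rad: 0 = shut, level; grows as the front rises about the hinge at the back; hard stop at 1.6. 0.8 kg; a torsion spring balances it at 1.0 rad (57 degrees): below, it falls shut by itself; above, the spring throws it open to the stop; no hinge friction. Force at the handle: 1.5 N up when shut, under 0.8 N within 0.2 rad of balance
- right_handle (a point): middle of the right cover's handle: a round steel bar 12 mm thick, 100 mm free length, along the fixture's y axis, in the cover's plane, 39 mm clear of its front edge, 86 mm above the table when shut, moving on a circle 215 mm about the hinge. It can turn between the finger pads: pinched from above (closing along the fixture's x) it can be carried through the swing with the tool pointing down
- right_hinge (a point): middle of the right cover's hinge axis, 85 mm behind the fixture's origin along its x axis and 86 mm above the table; the axis runs along the fixture's y axis
- right_nest (a point): centre of the floor of the right fixture's nest
- assembled_board: assembled circuit board, 85 x 65 x 3 mm, carrying a chip, a white connector strip, two round metal cans and small blocks up to 14 mm high; lies loose in one of the two nests. Origin: centre of its underside
- bare_board: bare circuit board of the same size and colour, 85 x 65 x 3 mm, flat with only thin traces; lies loose in the other nest. Origin: centre of its underside
- spool: bystander: metal solder spool, 48 mm across, 50 mm high, standing between the fixtures; origin under its centre
- screwdriver: bystander: screwdriver with black handle lying on the table nearer the robot, about 200 mm long
- flux_bottle: bystander: small bottle 40 mm across, 90 mm high, between the fixtures at the back; origin under its centre
- multimeter: bystander: hand multimeter 150 x 75 x 32 mm lying on the left; origin under its centre
- parts_tray: bystander: black divided tray 140 x 100 x 30 mm on the right; origin under its centre
- heatsink: bystander: finned aluminium heatsink 60 x 40 x 25 mm in front of the left fixture; origin under its centre

How it is judged:
By the outcome, as a careful person would: the job done as asked, in the order asked, and still so for the second after the job is handed in, while the arm keeps its last pose, push and grip.
It also fails if it takes over 43 s, if anything falls off the work surface, if the arm or the gripper's body presses on something with over 40 N, if the wrist force passes 120 N, or if a joint passes its speed limit or range.

## Working session

There is one attempt and no reset: what is moved stays moved. The work goes in short steps, Python scripts to look and compute and a tool call to move; the robot and the scene stay as the last step left them, time stands still between calls to the robot, and variables do not carry over. Pictures are saved under pics/ and viewed, at most 10 in all, crops included, and the job is handed in when it is done.

Besides the shell and the picture viewer there is one more tool, called after "Request:" as name([rows], argument=value, ...), one row to a line, values as JSON. play_rows: Moves the arm, as the interface text tells. Its arguments: {"type":"object","properties":{"plan":{"type":"array","items":{"type":"array"}},"force":{"type":"number"}},"required":["plan"]}

```bash
mkdir -p pics
python3 - <<'E'
from workcell import env, imaging
import cv2
s=env.get_state(); print(s)
for n in("top","side"):
    f=imaging.grab_frame(n); cv2.imwrite(f"pics/{n}1.png",f); print(n,imaging.camera_model(n))
E
```

```text
{'clock': 0.0, 'joints': array([1.17170952e+00, 3.78078435e-01, 7.96341294e-02, 1.27439042e+00,
       1.63859386e-05, 1.46053826e+00]), 'dq': array([ 1.24518891e-03,  5.85227312e-04,  7.65582297e-05,  1.61296918e-03,
       -1.26100479e-03,  5.85741897e-04]), 'joint_efforts': array([ 3.61695793e-04, -4.63605487e+01,  2.69874501e+01,  2.08356127e-02,
        2.68987333e-04, -7.50492404e-06]), 'tool_pos': array([0.1635049 , 0.55062656, 0.24905524]), 'eef_rot': array([-3.13956844e+00, -2.40581087e-04,  2.85276366e+00]), 'force': array([-0.04377898,  0.58387691, -0.12169969]), 'ft_torque': array([-0.02632608,  0.02123776,  0.00959585]), 'grasp_force': 0.0, 'opening': 0.9979052581750427}
top {'K': array([[579.63483863,   0.        , 327.66197166],
       [  0.        , 579.63483863, 244.19724225],
       [  0.        ,   0.        ,   1.        ]]), 'k1': -0.12226823953815832, 'extrinsics': array([[-2.87560349e-02, -9.97556417e-01,  6.36732687e-02,
         4.67141518e-01],
       [-9.99586390e-01,  2.86739020e-02, -2.20353360e-03,
         7.24743888e-03],
       [ 3.72388013e-04, -6.37102977e-02, -9.97968366e-01,
         1.40759444e+00],
       [ 0.00000000e+00,  0.00000000e+00,  0.00000000e+00,
         1.00000000e+00]])}
side {'K': array([[612.08629496,   0.        , 315.22868776],
       [  0.        , 612.08629496, 238.93262938],
       [  0.        ,   0.        ,   1.        ]]), 'k1': 0.030684188064653506, 'extrinsics': array([[ 0.8381488 , -0.28161432,  0.46711879, -0.09348107],
       [-0.54535327, -0.41725426,  0.72697228, -1.02141016],
       [-0.0098185 , -0.8640557 , -0.50330045,  0.77434222],
       [ 0.        ,  0.        ,  0.        ,  1.        ]])}
```

View pics/top1.png

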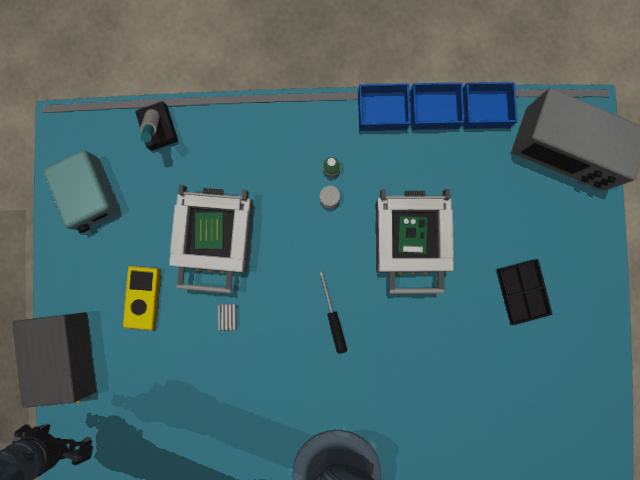

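The right fixture, with its window at about (415,234), holds the assembled board: cans and a white strip are visible. The left one holds a bare board with traces. The right handle bar runs from about (390,292) to (444,291). I'll enlarge that part.

```bash
python3 - <<'E'
import cv2
f=cv2.imread("pics/top1.png")[180:305,365:465]
cv2.imwrite("pics/crop1.png",cv2.resize(f,None,fx=4.8,fy=4.8,interpolation=cv2.INTER_CUBIC))
E
cat > h.py <<'E'
import numpy as np, cv2
from workcell import env, imaging
def ray(m,uv):
    K=m["K"];d=[(uv[0]-K[0,2])/K[0,0],(uv[1]-K[1,2])/K[1,1]]
    u=np.array(d)
    for _ in range(20): u=np.array(d)/(1+m["k1"]*(u@u))
    E=m["extrinsics"]; return E[:3,3],E[:3,:3]@np.array([*u,1])
def at_z(m,uv,z):
    o,d=ray(m,uv); return o+d*(z-o[2])/d[2]
def proj(m,p):
    E=m["extrinsics"]; c=E[:3,:3].T@(np.array(p)-E[:3,3]); u=c[:2]/c[2]
    u=u*(1+m["k1"]*(u@u)); return m["K"][:2,:2]@u+m["K"][:2,2]
E
```

```text
(no output)
```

View pics/crop1.png

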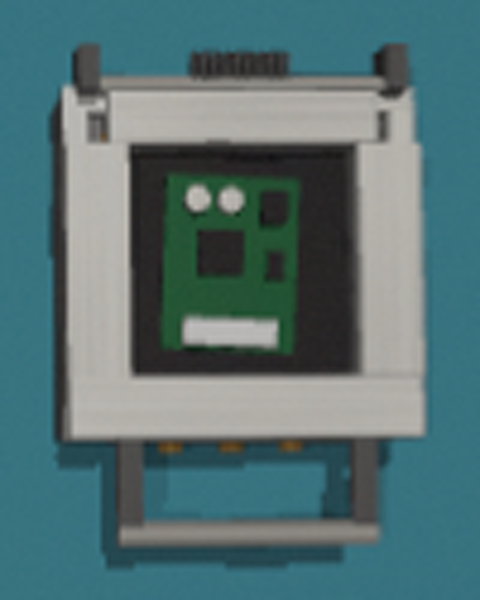

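Run:
```python
from h import *
m=imaging.camera_model("top")
c=lambda a,b:(365+a/4.8-.4,180+b/4.8-.4)
a=at_z(m,c(120,534),.088);b=at_z(m,c(380,532),.088);print(a,b,np.linalg.norm(a-b))
P=[at_z(m,c(*q),.09) for q in((68,437),(425,432),(65,90),(418,90))];print(*P,sep="\n")
d=a-b;print("yaw bar",np.arctan2(-d[0],d[1])); d=P[0]-P[1];print(np.arctan2(-d[0],d[1]))
d=P[2]-P[0];print(np.arctan2(d[1],d[0]),np.linalg.norm(d));d=P[3]-P[1];print(np.arctan2(d[1],d[0]))
print((a+b)/2)
```

```text
[ 0.44099752 -0.13343664  0.088     ] [ 0.43799621 -0.25757102  0.088     ] 0.12417065662145302
[ 0.48763749 -0.11009176  0.09      ]
[ 0.48481979 -0.28063714  0.09      ]
[ 0.6531946  -0.11440989  0.09      ]
[ 0.64881997 -0.28438879  0.09      ]
yaw bar -0.024173169783133688
-0.016520223919089354
-0.02607649654091449 0.1656134099646255
-0.02287193005136104
[ 0.43949687 -0.19550383  0.088     ]
```

View pics/side1.png

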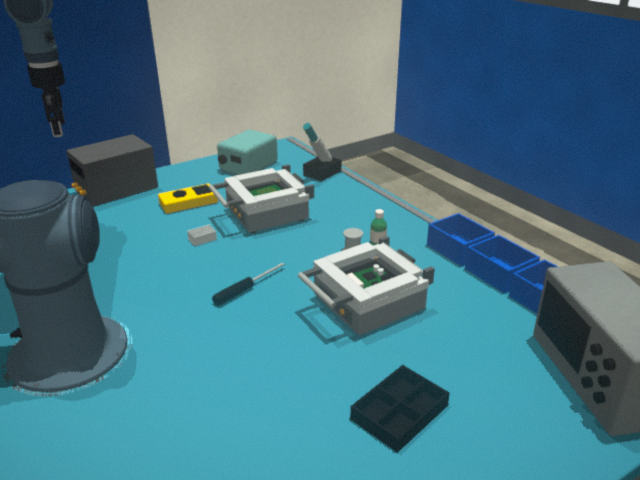

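The side view agrees: the near (right) fixture has the parts-laden board, and its handle bar is at about (325,290). I'll move over the right handle.

Request:
play_rows([
  [0.5,[-38,-27,0],0],
  [0.5,[-38,-27,0],0],
  [0.5,[-38,-27,0],0],
  [0.5,[-38,-27,0],0],
  [0.5,[-38,-27,0],0],
  [0.5,[-38,-27,0],0],
  [0.5,[-38,-27,0],0],
  [0.5,[-37,-27,0],0],
  [0.5,[-37,-28,0],0],
], force=60)

```text
clock: 1.23
tool_pos: [0.4207, 0.2191, 0.2497]
eef_rot: [-3.141, -0.001, 2.853]
force: [-0.7, 1.0, 0.0]
opening: 0.501
grasp_force: 0.0
```

Request:
play_rows([
  [0.5,[-15,-43,0],0],
  [0.5,[-15,-44,0],0],
  [0.5,[-15,-44,0],0],
  [0.5,[-15,-44,0],0],
  [0.5,[-15,-44,0],0],
  [0.5,[-15,-44,0],0],
  [0.5,[-15,-44,0],0],
  [0.5,[-16,-43,0],0],
  [0.5,[-16,-43,0],0],
])

```text
clock: 2.35
tool_pos: [0.4392, -0.1966, 0.2496]
eef_rot: [3.141, -0.001, 2.853]
force: [0.6, 0.3, 1.3]
opening: 0.494
grasp_force: 0.0
```

Request:
play_rows([
  [0.5,[0,0,0],0.163],
  [0.5,[0,0,0],0.163],
  [0.5,[0,0,0],0.163],
  [0.5,[0,0,0],0.163],
  [0.5,[0,0,0],0.163],
  [0.5,[0,0,0],0.163],
  [0.5,[0,0,0],0.163],
  [0.5,[0,0,0],0.163],
  [0.5,[0,0,0],0],
])

```text
clock: 3.48
tool_pos: [0.4393, -0.1951, 0.2496]
eef_rot: [-3.141, -0.001, 1.551]
force: [-0.7, -0.5, 0.4]
opening: 0.499
grasp_force: 0.0
```

Run:
```python
from h import *
m=imaging.camera_model("wrist"); f=imaging.grab_frame("wrist"); s=env.get_state(); cv2.imwrite("pics/w1.png",f)
print(s["clock"],s["tool_pos"],s["eef_rot"],s["joints"],s["opening"]); print(m)
print(proj(m,(.4395,-.1955,.086)))
```

```text
3.525 [ 0.43936611 -0.19508489  0.24965049] [-3.14097539e+00 -4.96715760e-04  1.55158136e+00] [-5.49994636e-01  1.87131157e-01 -1.78285289e-01  1.20616366e+00
  1.15910707e-04  1.04001646e+00] 0.4977288719860399
{'K': array([[339.31258209,   0.        , 315.65067992],
       [  0.        , 339.31258209, 239.40399227],
       [  0.        ,   0.        ,   1.        ]]), 'k1': -0.049858646429595664, 'extrinsics': array([[ 0.9997813 , -0.01984689, -0.00659242,  0.44081182],
       [-0.02088082, -0.9648592 , -0.26193647, -0.12911654],
       [-0.00116213,  0.26201684, -0.9650626 ,  0.37438435],
       [ 0.        ,  0.        ,  0.        ,  1.        ]])}
[316.12081478 226.22652866]
```

View pics/w1.png

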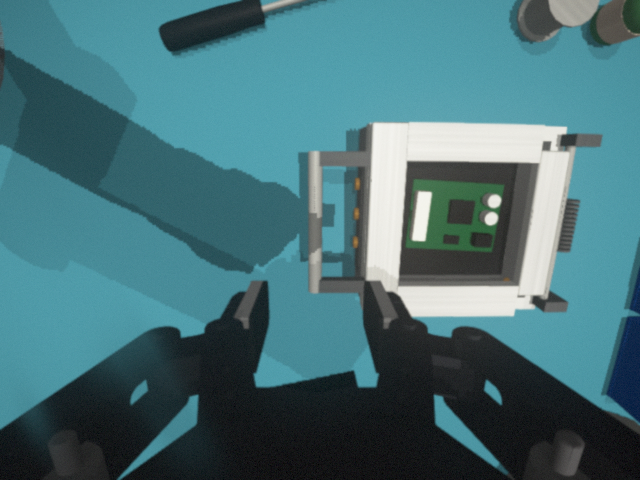

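The wrist view shows the right bar from (315,152) to (315,292), centred between the fingers and matching the estimate to about 1 mm in x. I'll descend and pinch.

Request:
play_rows([
  [0.45,[0,0,25],0],
  [0.45,[0,0,25],0],
  [0.45,[0,0,25],0],
  [0.45,[0,0,25],0],
  [0.45,[0,0,20],0],
  [0.45,[0,0,20],0],
  [0.45,[0,0,14],0],
  [0.45,[0,0,9],0],
  [0.45,[0,0,0],0],
])

```text
clock: 4.65
tool_pos: [0.4393, -0.1951, 0.0866]
eef_rot: [-3.141, -0.001, 1.549]
force: [-0.5, -0.2, 0.4]
opening: 0.449
grasp_force: 0.0
```

Request:
play_rows([
  [0.3,[0,0,0],0],
  [0.2,[0,0,0],0],
  [0,[0,0,0],0],
  [0,[0,0,0],0],
  [0,[0,0,0],0],
  [0,[0,0,0],0],
], force=50)

```text
clock: 5.4
tool_pos: [0.4385, -0.1955, 0.0872]
eef_rot: [-3.14, 0.001, 1.548]
force: [-4.9, -0.3, 5.1]
opening: 0.118
grasp_force: 48.7
```

Run:
```python
from h import *
f=imaging.grab_frame("wrist"); s=env.get_state(); cv2.imwrite("pics/w2.png",f)
print(s["clock"],s["tool_pos"],s["eef_rot"],s["opening"],s["grasp_force"],s["force"])
# increments from theta=0 in rows of .06 rad
t=np.append(np.arange(0,1.08,.06),1.08)
print(np.round(215*np.c_[np.diff(-np.cos(t)),-np.diff(np.sin(t))],1).tolist())
```

```text
5.45 [ 0.43847996 -0.19547917  0.08720172] [-3.13951097e+00  9.83173272e-04  1.54845717e+00] 0.11463892581945012 48.721963763237 [-4.89278983 -1.07099733  4.62245869]
[[0.4, -12.9], [1.2, -12.8], [1.9, -12.8], [2.7, -12.6], [3.4, -12.4], [4.2, -12.2], [4.9, -11.9], [5.6, -11.6], [6.3, -11.3], [7.0, -10.9], [7.6, -10.4], [8.2, -9.9], [8.8, -9.4], [9.3, -8.9], [9.9, -8.3], [10.3, -7.7], [10.8, -7.1], [11.2, -6.4], [0.0, -0.0]]
```

View pics/w2.png

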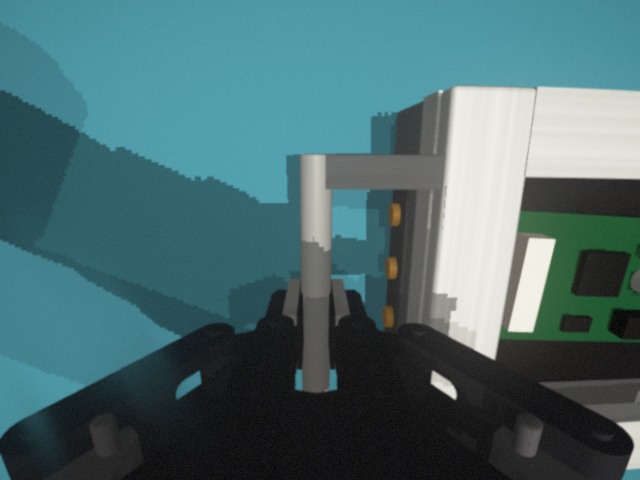

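The bar is pinched between the pads at about (316,300). I'll raise it along the arc.

Request:
play_rows([
  [0,[0,0.4,-12.9],0],
  [0,[0,1.2,-12.8],0],
  [0,[0,1.9,-12.8],0],
  [0,[0,2.7,-12.6],0],
  [0,[0,3.4,-12.4],0],
  [0,[0,4.2,-12.2],0],
  [0,[0,4.9,-11.9],0],
  [0,[0,5.6,-11.6],0],
  [0,[0,6.3,-11.3],0],
  [0,[0,0,0],0],
])

```text
clock: 6.7
tool_pos: [0.4676, -0.1961, 0.1987]
eef_rot: [-3.136, 0.002, 1.548]
force: [-10.2, -3.2, 3.9]
opening: 0.121
grasp_force: 49.0
```

```bash
cat > th.py <<'E'
from h import *
s=env.get_state(); p=s["tool_pos"]; H=np.array([.4388+.215*np.cos(.022),-.1955-.215*np.sin(.022),.0865])
r=(H-p)@[np.cos(.022),-np.sin(.022),0]; z=p[2]-H[2]
print("t",s["clock"],"theta",np.arctan2(z,r),"rad",np.hypot(r,z),p,s["eef_rot"],"F",s["force"],s["opening"],s["grasp_force"])
E
python3 th.py
```

```text
t 6.7 theta 0.5421737613069391 rad 0.21738166635137843 [ 0.46758638 -0.19612881  0.19866877] [-3.13624051e+00  1.69192251e-03  1.54824325e+00] F [-10.16060333  -3.1676699    3.93475838] 0.1206611086003863 49.01617884635925
```

Request:
play_rows([
  [0,[0,6.0,-10.9],0],
  [0,[0,6.8,-10.4],0],
  [0,[0,7.8,-9.9],0],
  [0,[0,8.8,-9.4],0],
  [0,[0,9.3,-8.9],0],
  [0,[0,9.9,-8.3],0],
  [0,[0,10.3,-7.7],0],
  [0,[0,0,0],0],
])

```text
clock: 7.7
tool_pos: [0.5273, -0.1976, 0.2671]
eef_rot: [-3.141, 0.003, 1.548]
force: [-13.9, -0.3, 17.2]
opening: 0.117
grasp_force: 50.1
```

Run:
```python
import th; from h import *
cv2.imwrite("pics/s2.png",imaging.grab_frame("side")[130:370,240:560])
f=cv2.imread("pics/s2.png");cv2.imwrite("pics/s2.png",cv2.resize(f,None,fx=2.4,fy=2.4))
```

```text
t 7.7 theta 0.9599068739554831 rad 0.22044323803277158 [ 0.52733043 -0.19757192  0.26707347] [-3.14050125e+00  2.92856783e-03  1.54842367e+00] F [-13.92891255  -0.26125358  17.23785396] 0.11687700710402964 50.13076186180115
```

View pics/s2.png

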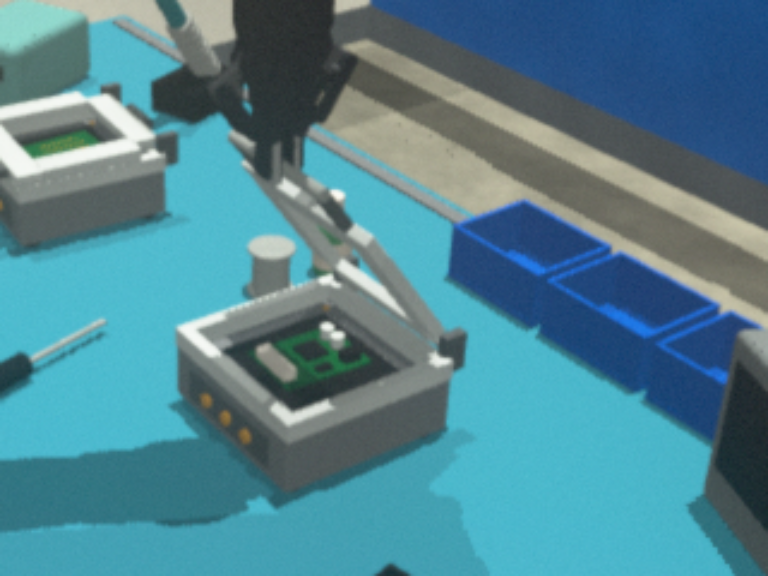

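Run:
```python
import numpy as np
from scipy.optimize import least_squares
P=np.array([[.4385,.0872],[.4676,.1987],[.5273,.2671]])
for r in((.215,),()):
    f=lambda v:np.hypot(*(P-v[:2]).T)-(r[0] if r else v[2])
    s=least_squares(f,[.65,.087,.215][:3 if not r else 2],x_scale=.01);c=s.x
    print(c,s.fun*1e3,np.arctan2(P[:,1]-c[1],c[0]-P[:,0]))
```

```text
[0.6537984  0.09268246] [ 0.3681955  -0.73482723  0.46072633] [-0.02545896  0.51760002  0.94331647]
[0.66341013 0.08804884 0.22491173] [2.77583512e-10 3.17634807e-10 2.35950148e-10] [-0.0037741   0.51435793  0.92081528]
```

The side view shows the right cover raised and held at the bar, and the board is undisturbed. I'll go on past balance, easing off the radial push.

Request:
play_rows([
  [0,[0,4.5,-5.5],0],
  [0,[0,5,-5],0],
  [0,[0,5.5,-4],0],
  [0,[0,5.5,-3.5],0],
  [0,[0,5.5,-3],0],
  [0,[0,6,-3],0],
  [0,[0,0,0],0],
  [0,[0,0,0],0],
])

```text
clock: 8.75
tool_pos: [0.5616, -0.1984, 0.2885]
eef_rot: [3.14, 0.001, 1.549]
force: [-4.3, -3.8, 7.1]
opening: 0.117
grasp_force: 49.5
```

Run:
```python
import th; from h import *
f=imaging.grab_frame("side")[170:310,310:450]
cv2.imwrite("pics/s3.png",cv2.resize(f,None,fx=4.2,fy=4.2,interpolation=cv2.INTER_CUBIC))
m=imaging.camera_model("side");H=th.H
ux=np.array([np.cos(.022),-np.sin(.022),0]);uy=np.array([np.sin(.022),np.cos(.022),0])
for t in(1.0,1.04,1.08,1.12,1.16,1.2):
    q=lambda r,y:np.round((proj(m,H-r*np.cos(t)*ux+r*np.sin(t)*np.array([0,0,1])+y*uy)-[310,170]+.5)*4.2)
    print(t,"bar end",q(.215,-.062),q(.215,.062),"corner",q(.17,-.085),q(.17,.085),"hinge",q(0,-.085))
```

```text
t 8.75 theta 1.1425090217384595 rad 0.2220376442496104 [ 0.56155125 -0.1983748   0.28848285] [3.13994350e+00 1.45716789e-03 1.54872305e+00] F [-4.32706184 -3.7902511   7.0569919 ] 0.11689317840626219 49.52506721019745
1.0 bar end [298. 158.] [136.  56.] corner [371. 242.] [150.  98.] hinge [505. 453.]
1.04 bar end [312. 145.] [149.  43.] corner [382. 232.] [160.  89.] hinge [505. 453.]
1.08 bar end [326. 132.] [163.  31.] corner [393. 221.] [171.  80.] hinge [505. 453.]
1.12 bar end [341. 119.] [177.  20.] corner [405. 212.] [181.  71.] hinge [505. 453.]
1.16 bar end [356. 107.] [190.   9.] corner [416. 202.] [192.  63.] hinge [505. 453.]
1.2 bar end [371.  96.] [205.  -1.] corner [428. 193.] [202.  55.] hinge [505. 453.]
```

View pics/s3.png

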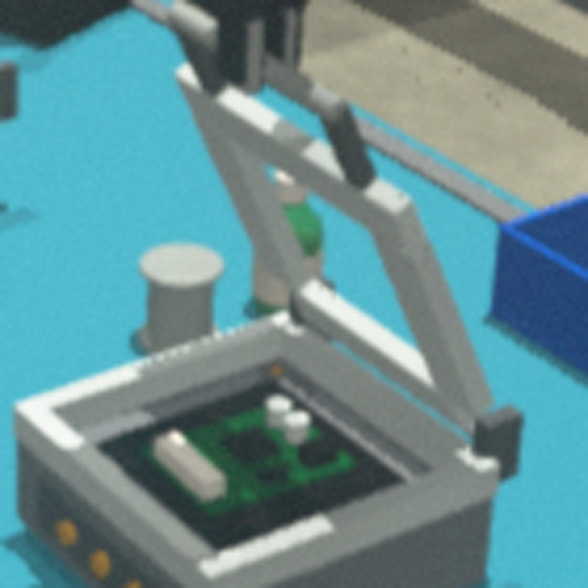

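The far cover corner at (183,72) and near corner at (408,205) fit an opening of about 1.12 rad, so the cover is past balance and still held. I'll ease it back to about 0.92.

Request:
play_rows([
  [0,[0,-4.8,2.2],0],
  [0,[0,-4.8,2.4],0],
  [0,[0,-4.7,2.6],0],
  [0,[0,-4.6,2.8],0],
  [0,[0,-4.5,2.9],0],
  [0,[0,-4.4,3.1],0],
  [0,[0,-4.4,3.2],0],
  [0,[0,-4.4,3.3],0],
  [0,[0,0,0],0],
  [0,[0,0,0],0],
])

```text
clock: 10.05
tool_pos: [0.5257, -0.1975, 0.2665]
eef_rot: [3.138, 0.001, 1.549]
force: [-3.5, -1.9, 7.7]
opening: 0.115
grasp_force: 50.3
```

Run:
```python
import th; from h import *
f=imaging.grab_frame("side")[170:310,310:450]
cv2.imwrite("pics/s4.png",cv2.resize(f,None,fx=4.2,fy=4.2,interpolation=cv2.INTER_CUBIC))
m=imaging.camera_model("side");H=th.H
ux=np.array([np.cos(.022),-np.sin(.022),0]);uy=np.array([np.sin(.022),np.cos(.022),0])
for t in(.84,.88,.92,.96,1.0):
    q=lambda r,y:np.round((proj(m,H-r*np.cos(t)*ux+r*np.sin(t)*np.array([0,0,1])+y*uy)-[310,170]+.5)*4.2)
    print(t,"bar end",q(.215,-.062),q(.215,.062),"corner",q(.17,-.085),q(.17,.085))
```

```text
t 10.05 theta 0.9523406726028183 rad 0.2209399757559466 [ 0.52568006 -0.19754214  0.26651633] [3.13778097e+00 1.28539870e-03 1.54875189e+00] F [-3.52263539 -1.85003434  7.70881283] 0.11513389700436658 50.27542233467102
0.84 bar end [244. 218.] [ 87. 110.] corner [329. 289.] [113. 140.]
0.88 bar end [257. 202.] [98. 96.] corner [339. 277.] [122. 129.]
0.92 bar end [270. 187.] [111.  82.] corner [350. 265.] [131. 118.]
0.96 bar end [284. 172.] [123.  68.] corner [360. 254.] [141. 108.]
1.0 bar end [298. 158.] [136.  56.] corner [371. 242.] [150.  98.]
```

View pics/s4.png

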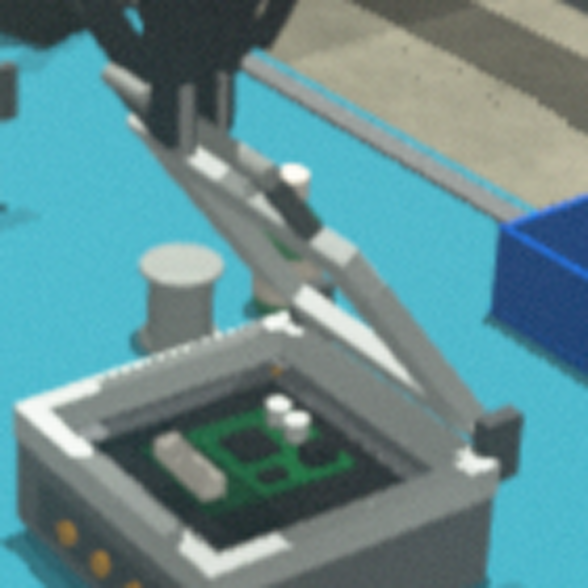

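The corner at (131,120) and bar end at (110,75) fit about 0.93 rad, roughly 4° below balance, still held. I'll let it settle briefly, then hand in.

Request:
play_rows([
  [0,[0,0,0],0],
  [0,[0,0,0],0],
  [0,[0,0,0],0],
  [0,[0,0,0],0],
])

```text
clock: 10.6
tool_pos: [0.5257, -0.1975, 0.2666]
eef_rot: [3.138, 0.001, 1.549]
force: [-4.8, -2.5, 7.7]
opening: 0.12
grasp_force: 50.3
```

Run:
```python
import th
from workcell import workorder
print(workorder.job_done())
```

```text
t 10.6 theta 0.9526325700159921 rad 0.22096387627126493 [ 0.52571902 -0.19753059  0.26657319] [3.13777711e+00 1.33297709e-03 1.54880476e+00] F [-4.82130365 -2.54871978  7.66901961] 0.1203217967672933 50.28611183166504
the job is handed in; nothing more can be done
None
```

I raised the right fixture's cover (the one with the assembled board) to about 1.12 rad, past balance, then eased it back to about 0.93 rad (4° below balance); it is at rest with the handle still held, the left cover was not touched, and the job was handed in at 10.6 s.

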